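# Find the worn hand press by rocking its arm, and lock it out

## Task

The arm of one of these two hand presses has a worn axle bush: feel for the play by pushing the red handles gently sideways with the fingers, without gripping them. Rock the worn arm fully to its left, then fully to its right, leave it over to the right, and then lock that press out by turning its yellow wing knob clockwise as far as it goes, so that the tongue swings in behind the housing edge. Leave the sound press's wing knob open and everything else on the bench where it is.

Things in the scene. Friction and masses are not known exactly. Their poses are not given: they have to be found in the camera images.
- press_a: one of two identical hand presses bolted to the bench: green housing on a dark base, 200 x 110 mm, roof 96 mm high. Origin on the bench under the arm's upright axle; its x axis points back (away from the robot), y to its left, z up. In this frame: base x -70..130, y -55..55, 20 high; housing x -30..120, y -50..50; steel hub on the axle radius 27, top at z 117; an ear (dark plate, top at z 95) on the left side, x -10..70, y 50..128, carries the wing knob
- grip_a (a point): point on the axis of the red upright handle of press_a, 18 mm below its top. Handle: round, 26 mm diameter, 62 mm tall, from z 106 to z 168, at the end of a round steel bar (18 mm, centre height 106) that runs 120 mm forward (-x of the press) from the axle; at joint 0 it is at (-120, 0, 150) of the press
- swing_a (a joint): rock of the arm on its upright axle, rad; positive: the handle goes to the left (+y of the press), negative: to the right. It takes about 2.5 N at the handle to move and stays where it is left. In the sound press it gives only a little (0.01 to 0.05 either way, even when pushed); in the worn one it goes on to about 0.12 or a little more either way (14 mm at the handle), where it stops
- wingtop_a (a point): centre of the yellow wing of the knob of press_a, on its upright axis, at (30, 85, 122) of the press. Wing: 64 long, 10 thick, 30 tall (z 107 to 137). It lies along the press's x when the joint is 0; a brass tongue below the ear points the same way
- wing_a (a joint): turn of the wing knob, rad, clockwise seen from above; 0 to 0.4 at the start (open: tongue clear), stop at 1.5 (locked: tongue swung in behind the edge of the housing, wing nearly square to the press's x). Friction 0.04 N m; stays where it is left
- press_b: one of two identical hand presses bolted to the bench: green housing on a dark base, 200 x 110 mm, roof 96 mm high. Origin on the bench under the arm's upright axle; its x axis points back (away from the robot), y to its left, z up. In this frame: base x -70..130, y -55..55, 20 high; housing x -30..120, y -50..50; steel hub on the axle radius 27, top at z 117; an ear (dark plate, top at z 95) on the left side, x -10..70, y 50..128, carries the wing knob
- grip_b (a point): point on the axis of the red upright handle of press_b, 18 mm below its top. Handle: round, 26 mm diameter, 62 mm tall, from z 106 to z 168, at the end of a round steel bar (18 mm, centre height 106) that runs 120 mm forward (-x of the press) from the axle; at joint 0 it is at (-120, 0, 150) of the press
- swing_b (a joint): rock of the arm on its upright axle, rad; positive: the handle goes to the left (+y of the press), negative: to the right. It takes about 2.5 N at the handle to move and stays where it is left. In the sound press it gives only a little (0.01 to 0.05 either way, even when pushed); in the worn one it goes on to about 0.12 or a little more either way (14 mm at the handle), where it stops
- wingtop_b (a point): centre of the yellow wing of the knob of press_b, on its upright axis, at (30, 85, 122) of the press. Wing: 64 long, 10 thick, 30 tall (z 107 to 137). It lies along the press's x when the joint is 0; a brass tongue below the ear points the same way
- wing_b (a joint): turn of the wing knob, rad, clockwise seen from above; 0 to 0.4 at the start (open: tongue clear), stop at 1.5 (locked: tongue swung in behind the edge of the housing, wing nearly square to the press's x). Friction 0.04 N m; stays where it is left
- jar: lidded amber jar, 64 mm diameter, 150 tall, upright on the bench close to the right of the handle of press_a; origin under its centre
- oilcan: blue can, 60 mm diameter, 170 tall, upright on the bench behind press_a; origin under its centre
- tin: red tin box 100 x 66 x 90 (x, y, z) close to the right of the handle of press_b; origin under its centre
- mug: white mug, 72 mm diameter, 90 tall, handle on its +y side, close to the left of the handle of press_b; origin under its centre
- carton: yellow box 90 x 140 x 60 (x, y, z) behind press_b; origin under its centre
- hammer: hammer lying at the left side of the bench
- wrench: wrench lying at the right side of the bench
- pinblock: dark wooden block 100 x 150 x 45 with steel pins at the back of the bench; origin under its centre

How it is judged:
On the way, in this order (a step that is already met when the one before it is completed fails the run):
1. the worn arm is rocked over to its left (value of joint any of swing_a, swing_b above 0.09 rad), for 0.1 s.
2. then the worn arm is rocked over to its right (value of joint any of swing_a, swing_b below -0.09 rad), for 0.2 s.
3. then, with its arm over to the right, the worn press's wing knob is turned to locked (((value of joint swing_a below -0.09 rad and value of joint wing_a above 1.3 rad and value of joint wing_b below 0.6 rad) or (value of joint swing_b below -0.09 rad and value of joint wing_b above 1.3 rad and value of joint wing_a below 0.6 rad))), for 0.2 s.
At the end, for the whole second after the job is handed in: The worn press's arm rests over to the right (joint below -0.09) and its wing knob is locked (above 1.3); the sound press's wing knob is open (below 0.6) (((value of joint swing_a below -0.09 rad and value of joint wing_a above 1.3 rad and value of joint wing_b below 0.6 rad) or (value of joint swing_b below -0.09 rad and value of joint wing_b above 1.3 rad and value of joint wing_a below 0.6 rad))); the robot touches nothing.
It fails at once if a handle is forced or gripped (over 60 N) (contact force between the fingers and swing_a above 60 N or contact force between the fingers and swing_b above 60 N).
It fails at once if the sound press's wing knob is locked (value of joint each of wing_a, wing_b above 0.8 rad).
It fails at once if a bystander is shifted by more than 25 mm or tipped (distance of any of jar, oilcan, tin, mug, carton, hammer, wrench, pinblock from where it was at the start of the episode above 0.025 m or angle between any of jar, oilcan, tin, mug, carton, hammer, wrench, pinblock's own z axis and vertical above 0.35 rad).
It also fails if it takes over 51 s, if anything falls off the work surface, if the arm or the gripper's body presses on something with over 40 N, if the wrist force passes 120 N, or if a joint passes its speed limit or range.

## Robot

A 7-joint arm with a two-finger parallel gripper is mounted at the origin on the work surface. World frame = base frame: x ahead of the robot, y to its left, z up, the work surface at z = 0. Lengths are in m, angles in rad, forces in N, time in s.
With the tool pointing down it reaches from about 0.425 to 0.975 m from the base axis. Payload 16.7 kg.
Tool frame: the origin (TCP) lies where the fingers leave the gripper's body, on its centre line; the fingertips stand 73 mm ahead of it and the grasp point (between the pads) lies 54 mm ahead of it; z points along the fingers, y is the direction in which the jaws open and shut (so a half turn about z gives the same grasp; the last joint's range is limited). The gripper opens to 85 mm and grips with 20 to 120 N. Pads are 22 mm wide; open, the fingers measure 114 mm over their backs; the gripper's body (76 mm by 85 mm) begins 54 mm behind the grasp point. The pads swing forward as they close: fully open they stand 13 mm farther back than shut.
Start: joints at [1, 0.426, 0.074, 1.606, -0.034, 1.111, -0.067], TCP at [0.276, -0.616, 0.304] pointing down, gripper open.
Joint ranges: [-2.85, 2.85], [-0.5, 2.14], [-1.23, 1.37], [0.21, 2.46], [-1.02, 4.16], [0.16, 2.05], [-2.73, 2.73]. Speed limits (rad/s): [1.89, 1.89, 2.39, 2.39, 3.01, 3.01, 3.01].

## Interface

Orientations are given as a 3x3 rotation matrix whose columns are the frame's x, y, z axes.
In Python, from station import env, viewer, finish_job gives the robot as it stands. The module is installed in compiled form; this text tells all that it offers.
- The arm moves only by the tool send_rows, never from a script. Its argument "steps" is a list of rows, each a list of 7 numbers: the shift along the world's x, y, z in cm, then the turn, a rotation vector about the world's x, y, z in rad, then the opening, from 0 (shut) to 1 (fully open). A call has exactly 8 rows; each row is the pose to reach, as a shift and turn from the pose measured when the call began; what a row does not reach only later rows make up. A row lasts 1/12 s, in which the tool goes at most 41.7 mm and 7.16 degrees, less where a joint would pass 70% of its speed; a pose out of reach is approached as far as the arm can. A call with a gripper value outside its range is refused whole. The fingers move at their own pace and stop on an object; "newtons" is the grip in N (left out, the last holds). Time passes only in rows, so rows that repeat a pose let the fingers close, or fill a call up. It gives the time, the measured TCP pose, the force and the opening at its end, in the units of the state.
- env.sense(): the state, without advancing time (a new reading comes with each control period).
- viewer.read_camera(name): name is "scene" or "top"; returns (picture, depth): 400x640x3 uint8, red, green, blue; 400x640 float32, m along the optical axis (not along the pixel's ray), 0 where there is no reading.
- viewer.camera_params(name): a dict with "fx", "fy", "cx", "cy" (pixels), "R" (3x3) and "t" (3): a world point X has camera coordinates R X + t. Camera axes: x right, y down, z forward; pixel columns grow to the right and rows downward; lengths in m; the calibration is good to about 2 mm. A picture is of the moment at which its call begins. camera_params takes no time and is no camera call.
- finish_job(): hands the job in, once; it reports no verdict.
The state is a dict: "time_s": time; "joint_positions": joint angles; "qvel": joint speeds; "tau": joint torques, N m; "position": TCP position; "orientation": TCP orientation; "contact_force": force on the tool from outside, world axes, zero at the start; "ft_torque": the same for the moment, N m; "opening": finger opening in m.
Only numpy, scipy, OpenCV 4.12 (cv2) and the standard library are available. Lean on these libraries where they do the work, as an engineer would, in place of code of your own. Each camera call takes 0.05 s, during which the arm holds its last target. There are 200 camera calls.

## Working session

There is one attempt and no reset: what is moved stays moved. The work goes in short steps, Python scripts to look and compute and a tool call to move; the robot and the scene stay as the last step left them, time stands still between calls to the robot, and variables do not carry over. Pictures are saved under pics/ and viewed, about 8 in all and at most 12, crops included, and the job is handed in when it is done.

Besides the shell and the picture viewer there is one more tool, called after "Call:" as name(argument=value, ...), one argument or row to a line, values as JSON. send_rows: Moves the arm, as the interface text tells. Its arguments: {"type":"object","properties":{"steps":{"type":"array","items":{"type":"array","items":{"type":"number"}}},"newtons":{"type":"number"}},"required":["steps"]}

```bash
mkdir -p pics; cat > h.py <<'E'
import numpy as np, cv2
from station import env, viewer, finish_job
def cap(n):
    im,d=viewer.read_camera(n); return im,d,viewer.camera_params(n)
def pts(d,p):
    v,u=np.indices(d.shape); c=np.stack([(u-p['cx'])/p['fx']*d,(v-p['cy'])/p['fy']*d,d],-1)
    return (c-p['t'])@p['R']
E
python3 - <<'E'
from h import *
s=env.sense();print({k:np.round(v,3).tolist() for k,v in s.items()})
for n in('top','scene'):
    im,d,p=cap(n);cv2.imwrite(f'pics/{n}0.png',im[...,::-1]);np.savez(f'{n}0.npz',im=im,d=d,**p)
    print(n,{k:np.round(v,3).tolist() for k,v in p.items()})
E
```

```text
{'time_s': 0.0, 'joint_positions': [1.0, 0.427, 0.074, 1.607, -0.034, 1.111, -0.067], 'qvel': [0.001, -0.001, -0.0, -0.001, 0.001, 0.001, 0.001], 'tau': [0.001, -94.98, 3.761, -46.351, 0.019, 0.01, 0.0], 'position': [0.276, -0.616, 0.303], 'orientation': [[0.913, 0.408, -0.001], [0.408, -0.913, 0.001], [-0.0, -0.001, -1.0]], 'contact_force': [-0.564, 0.115, -0.937], 'ft_torque': [0.049, -0.039, -0.008], 'opening': 0.085}
top {'fx': 365.931, 'fy': 365.931, 'cx': 322.172, 'cy': 197.64, 'R': [[-0.026, -1.0, 0.004], [-0.992, 0.025, -0.121], [0.121, -0.008, -0.993]], 't': [0.022, 0.601, 1.159]}
scene {'fx': 431.066, 'fy': 431.066, 'cx': 321.849, 'cy': 197.623, 'R': [[-0.742, 0.67, 0.017], [0.342, 0.399, -0.851], [-0.577, -0.626, -0.525]], 't': [0.426, -0.103, 1.82]}
```

View pics/top0.png

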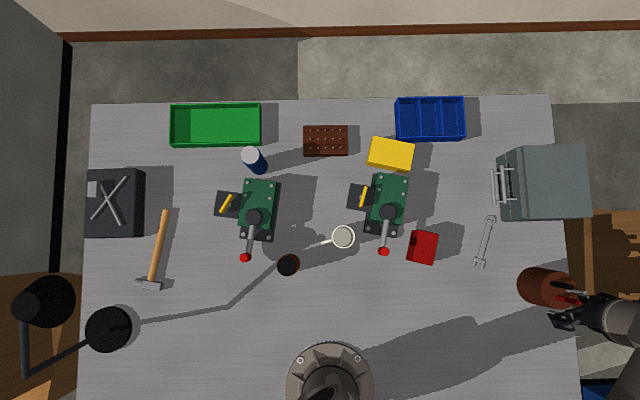

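View pics/scene0.png

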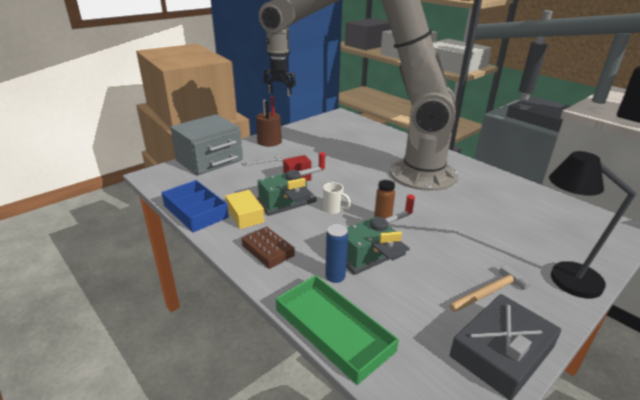

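The top view shows press_a at about (255,210), with the jar at (288,264) and its handle at (245,257). Press_b is at about (387,205), with its handle at (383,251), the tin at (422,247) and the mug at (343,237). Next I measure positions.

```bash
cat >> h.py <<'E'
def wings(im,d,p):
    P=pts(d,p);hsv=cv2.cvtColor(im,cv2.COLOR_RGB2HSV);r={}
    z=P[...,2];h,s,v=[hsv[...,i] for i in range(3)]
    def comps(m,a=8):
        n,l,st,c=cv2.connectedComponentsWithStats(m.astype(np.uint8))
        return [(l==i) for i in range(1,n) if st[i,4]>=a]
    out=[]
    for nm,m in(('red',((h<6)|(h>174))&(s>150)&(v>60)&(z>.06)&(z<.2)),('yel',(h>18)&(h<32)&(s>120)&(v>80)&(z>.085)&(z<.16)),
                ('green',(h>60)&(h<90)&(s>80)&(z>.07)&(z<.11))):
        for c in comps(m):
            q=P[c]
            if not(.4<q[:,0].mean()<1.0 and abs(q[:,1].mean())<.5):continue
            t=q[q[:,2]>np.percentile(q[:,2],90)-.012]
            w=cv2.minAreaRect((t[:,:2]*1000).astype(np.float32))
            e=np.linalg.eigh(np.cov(t[:,:2].T))[1][:,1]
            out.append((nm,len(t),t.mean(0).round(4).tolist(),'rect',np.round(w[0],0),np.round(w[1],0),round(w[2],1),'axis deg',round(np.degrees(np.arctan(e[1]/e[0])),1)))
    return out
E
python3 - <<'E'
from h import *
for n in('top','scene'):
    f=np.load(f'{n}0.npz');im,d=f['im'],f['d'];P=pts(d,f)
    print(n)
    for o in wings(im,d,f):print(*o)
    for nm,lo,hi,x0,x1,y0,y1 in(('jar',.12,.17,.4,.62,-.05,.2),('mug',.06,.1,.45,.65,-.15,.05),('hub',.11,.125,.55,.8,-.3,.3),('tin',.08,.1,.45,.65,-.4,-.15),('can',.15,.19,.6,.95,0,.4)):
        m=(P[...,2]>lo)&(P[...,2]<hi)&(P[...,0]>x0)&(P[...,0]<x1)&(P[...,1]>y0)&(P[...,1]<y1)&(d>0)
        k,l,st,c=cv2.connectedComponentsWithStats(m.astype(np.uint8))
        for i in range(1,k):
            if st[i,4]>15:
                q=P[l==i];print(nm,st[i,4],q.mean(0).round(3),q.min(0).round(3),q.max(0).round(3))
f=np.load('top0.npz')
cv2.imwrite('pics/top0c.png',cv2.resize(f['im'][160:285,195:450,::-1],None,fx=3,fy=3,interpolation=cv2.INTER_CUBIC))
E
```

```text
top
red 687 [0.4338, -0.3046, 0.0896] rect [ 434. -306.] [66. 98.] 75.3 axis deg -15.1
red 63 [0.4275, -0.1661, 0.1669] rect [ 427. -166.] [22. 23.] 85.4 axis deg 26.6
red 61 [0.4206, 0.2351, 0.168] rect [421. 235.] [23. 21.] 2.1 axis deg 16.1
yel 71 [0.5914, -0.116, 0.1359] rect [ 591. -116.] [10. 63.] 72.5 axis deg -17.3
yel 84 [0.5804, 0.2957, 0.1356] rect [581. 296.] [11. 62.] 60.0 axis deg -30.9
green 1198 [0.5956, -0.2021, 0.096] rect [ 589. -201.] [102. 149.] 77.7 axis deg -14.7
green 1244 [0.5896, 0.208, 0.0962] rect [583. 210.] [101. 149.] 81.0 axis deg -7.7
jar 127 [0.41  0.114 0.145] [0.4   0.087 0.12 ] [0.422 0.14  0.155]
mug 579 [ 0.588 -0.112  0.095] [ 0.524 -0.15   0.063] [ 0.638 -0.069  0.1  ]
mug 124 [ 0.477 -0.043  0.083] [ 0.45  -0.089  0.06 ] [0.508 0.011 0.095]
hub 18 [0.584 0.289 0.117] [0.567 0.277 0.11 ] [0.603 0.299 0.124]
hub 87 [ 0.559 -0.193  0.117] [ 0.551 -0.217  0.11 ] [ 0.571 -0.168  0.122]
hub 53 [0.556 0.218 0.117] [0.55  0.196 0.11 ] [0.563 0.239 0.12 ]
tin 1094 [ 0.591 -0.205  0.096] [ 0.506 -0.267  0.081] [ 0.65 -0.15  0.1 ]
tin 236 [ 0.467 -0.311
[... 862 characters left out ...]
099  0.092] [ 0.525 -0.15   0.07 ] [ 0.642 -0.063  0.1  ]
mug 253 [ 0.484 -0.044  0.076] [ 0.45 -0.09  0.06] [0.514 0.014 0.094]
hub 49 [ 0.563 -0.187  0.116] [ 0.551 -0.211  0.11 ] [ 0.575 -0.165  0.121]
hub 66 [ 0.596 -0.112  0.117] [ 0.566 -0.127  0.11 ] [ 0.625 -0.101  0.125]
hub 62 [0.56  0.222 0.115] [0.55  0.198 0.11 ] [0.57  0.244 0.12 ]
hub 50 [0.601 0.291 0.118] [0.583 0.28  0.111] [0.612 0.3   0.125]
hub 95 [0.737 0.235 0.117] [0.706 0.208 0.11 ] [0.752 0.251 0.125]
tin 102 [ 0.471 -0.305  0.088] [ 0.45  -0.352  0.081] [ 0.492 -0.275  0.093]
tin 331 [ 0.612 -0.205  0.095] [ 0.547 -0.265  0.08 ] [ 0.65 -0.15  0.1 ]
can 318 [0.727 0.225 0.165] [0.694 0.19  0.15 ] [0.751 0.25  0.173]
```

View pics/top0c.png

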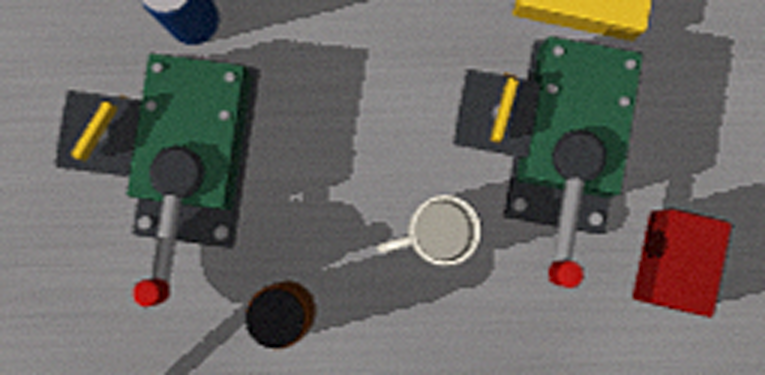

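Press_b: origin about (0.545,-0.191), yaw -12.3°, handle (0.4275,-0.166), wing (0.592,-0.116) at about 0.09 rad. Press_a: origin about (0.539,0.217), yaw -9°, handle (0.421,0.235), wing (0.581,0.296) at about 0.38 rad. Both arms start near 0. I'll start with press_b, straddling its handle with half-open fingers.

Call:
send_rows(
  steps=[
    [1,3,0,0,0,0.12,0.6],
    [2.3,6.5,0,0,0,0.24,0.6],
    [3.6,10.2,0,0,0,0.36,0.6],
    [4.9,14,0,0,0,0.48,0.6],
    [6.2,17.8,0,0,0,0.6,0.6],
    [7.5,21.5,0,0,0,0.72,0.6],
    [8.7,25,0,0,0,0.84,0.6],
    [9.8,28,0,0,0,0.94,0.6],
  ],
)

```text
time_s: 0.77
position: [0.3739, -0.3333, 0.3032]
orientation: [[0.201, 0.98, -0.001], [0.98, -0.201, 0.0], [-0.0, -0.001, -1.0]]
contact_force: [1.3, -0.7, -0.3]
opening: 0.0517
```

Call:
send_rows(
  steps=[
    [0.5,2,0,0,0,0.12,0.6],
    [1.1,4,0,0,0,0.24,0.6],
    [1.8,6,0,0,0,0.36,0.6],
    [2.5,8,0,0,0,0.48,0.6],
    [3.2,10.5,0,0,0,0.6,0.6],
    [4,13,0,0,0,0.72,0.6],
    [4.8,15,0,0,0,0.84,0.6],
    [5.4,16.7,0,0,0,0.96,0.6],
  ],
)

```text
time_s: 1.43
position: [0.4282, -0.1646, 0.3032]
orientation: [[-0.692, 0.722, -0.001], [0.722, 0.692, -0.001], [0.0, -0.001, -1.0]]
contact_force: [-0.1, 0.3, 1.4]
opening: 0.0513
```

Call:
send_rows(
  steps=[
    [0,0,0,0,0,0.12,0.6],
    [0,0,0,0,0,0.24,0.6],
    [0,0,0,0,0,0.36,0.6],
    [0,0,0,0,0,0.48,0.6],
    [0,0,0,0,0,0.6,0.6],
    [0,0,0,0,0,0.6,0.6],
    [0,0,0,0,0,0.6,0.6],
    [0,0,0,0,0,0.6,0.6],
  ],
)

```text
time_s: 2.1
position: [0.4281, -0.1647, 0.3031]
orientation: [[-0.978, 0.209, -0.001], [0.209, 0.978, -0.001], [0.0, -0.001, -1.0]]
contact_force: [-0.7, 0.2, 0.6]
opening: 0.0511
```

Call:
send_rows(
  steps=[
    [0,-0.1,-2,0,0,0,0.6],
    [0,-0.1,-4.5,0,0,0,0.6],
    [0,-0.1,-6,0,0,0,0.6],
    [0,-0.1,-7,0,0,0,0.6],
    [0,-0.1,-8,0,0,0,0.6],
    [0,-0.1,-9,0,0,0,0.6],
    [0,-0.1,-9.8,0,0,0,0.6],
    [0,-0.1,-9.8,0,0,0,0.6],
  ],
)

```text
time_s: 2.77
position: [0.4277, -0.1656, 0.2039]
orientation: [[-0.978, 0.21, -0.002], [0.21, 0.978, -0.001], [0.002, -0.001, -1.0]]
contact_force: [-1.0, 1.1, -0.7]
opening: 0.051
```

```bash
python3 - <<'E'
from h import *
a,d,p=cap('top');b,e,q=cap('scene')
def crop(im,p,X,w):
    c=p['R']@X+p['t'];u,v=int(p['fx']*c[0]/c[2]+p['cx']),int(p['fy']*c[1]/c[2]+p['cy'])
    return cv2.resize(im[max(v-w,0):v+w,u-w:u+w,::-1],(400,400),interpolation=cv2.INTER_CUBIC)
X=np.array([.428,-.166,.15])
cv2.imwrite('pics/s1.png',np.hstack([crop(a,p,X,45),crop(b,q,X,45)]))
E
```

```text
(no output)
```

View pics/s1.png

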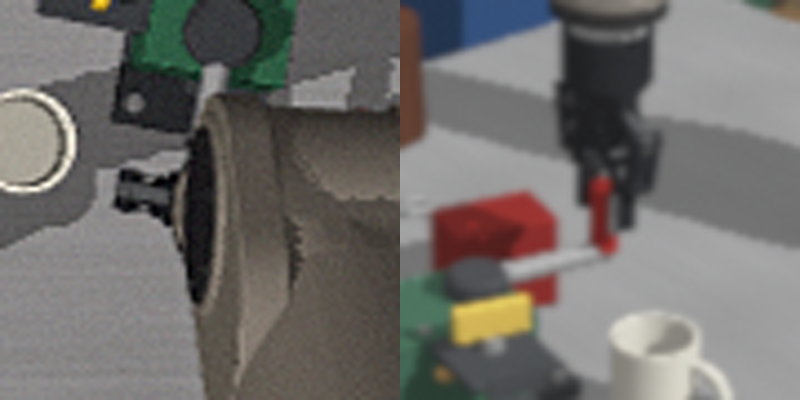

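The handle (at (600,210) in the right panel) stands between the fingers. Next I push gently left.

Call:
send_rows(
  steps=[
    [0.1,0.5,0,0,0,0,0.6],
    [0.2,0.8,0,0,0,0,0.6],
    [0.2,1.0,0,0,0,0,0.6],
    [0.25,1.1,0,0,0,0,0.6],
    [0.26,1.2,0,0,0,0,0.6],
    [0.28,1.3,0,0,0,0,0.6],
    [0.3,1.4,0,0,0,0,0.6],
    [0.3,1.4,0,0,0,0,0.6],
  ],
)

```text
time_s: 3.53
position: [0.4313, -0.1516, 0.2053]
orientation: [[-0.978, 0.21, -0.0], [0.21, 0.978, -0.001], [0.0, -0.001, -1.0]]
contact_force: [-0.3, -2.4, 1.6]
opening: 0.0508
```

Contact (-2.4 N in y). Continuing slowly.

Call:
send_rows(
  steps=[
    [0.02,0.1,0,0,0,0,0.6],
    [0.04,0.2,0,0,0,0,0.6],
    [0.06,0.3,0,0,0,0,0.6],
    [0.08,0.4,0,0,0,0,0.6],
    [0.1,0.5,0,0,0,0,0.6],
    [0.1,0.5,0,0,0,0,0.6],
    [0.1,0.5,0,0,0,0,0.6],
    [0.1,0.5,0,0,0,0,0.6],
  ],
)

```text
time_s: 4.2
position: [0.4324, -0.1464, 0.2052]
orientation: [[-0.978, 0.21, -0.0], [0.21, 0.978, -0.001], [0.0, -0.001, -1.0]]
contact_force: [-0.8, 0.9, -0.5]
opening: 0.0512
```

Call:
send_rows(
  steps=[
    [0.02,0.1,0,0,0,0,0.6],
    [0.04,0.2,0,0,0,0,0.6],
    [0.06,0.3,0,0,0,0,0.6],
    [0.08,0.4,0,0,0,0,0.6],
    [0.08,0.4,0,0,0,0,0.6],
    [0.08,0.4,0,0,0,0,0.6],
    [0.08,0.4,0,0,0,0,0.6],
    [0.08,0.4,0,0,0,0,0.6],
  ],
)

```text
time_s: 4.87
position: [0.4333, -0.1423, 0.2053]
orientation: [[-0.978, 0.209, -0.0], [0.209, 0.978, -0.001], [-0.0, -0.001, -1.0]]
contact_force: [-0.6, 0.4, -0.5]
opening: 0.0513
```

```bash
python3 - <<'E'
from h import *
s=env.sense();print(s['contact_force'].round(1))
b,e,q=cap('scene')
for o in wings(b,e,q):
  if o[0]=='red':print(*o)
cv2.imwrite('pics/s2.png',cv2.resize(b[130:230,230:380,::-1],None,fx=4,fy=4,interpolation=cv2.INTER_CUBIC))
E
```

```text
[-0.6  0.4 -0.5]
red 27 [0.4404, -0.1433, 0.1678] rect [ 446. -137.] [47. 15.] 52.2 axis deg 65.0
red 180 [0.446, -0.2936, 0.0885] rect [ 443. -297.] [56. 96.] 78.8 axis deg -11.4
red 35 [0.4272, 0.2426, 0.1635] rect [426. 242.] [20. 16.] 36.5 axis deg 12.6
```

View pics/s2.png

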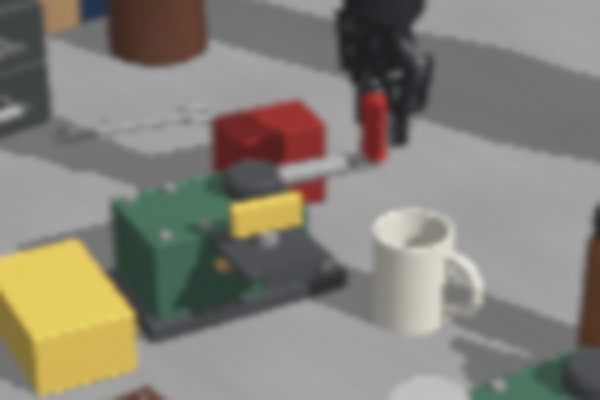

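The handle (crop (375,125)) is still between the fingers. I'll compare its red centroid with the first picture.

```bash
cat >> h.py <<'E'
def handle(im,p,X0):
    """red upright centroid near X0 -> ray onto z=.137"""
    hsv=cv2.cvtColor(im,cv2.COLOR_RGB2HSV);m=((hsv[...,0]<8)|(hsv[...,0]>172))&(hsv[...,1]>130)&(hsv[...,2]>50)
    c=p['R']@np.array(X0)+p['t'];u=p['fx']*c[0]/c[2]+p['cx'];v=p['fy']*c[1]/c[2]+p['cy']
    V,U=np.indices(m.shape);m&=(abs(U-u)<9)&(abs(V-v)<14)
    W=m.sum(1);U0,V0=U[m].mean(),V[m].mean()
    r=p['R'].T@np.array([(U0-p['cx'])/p['fx'],(V0-p['cy'])/p['fy'],1]);o=-p['R'].T@p['t']
    X=o+r*(.137-o[2])/r[2];return m.sum(),round(U0,2),round(V0,2),X.round(4)
HB=[.428,-.166,.137];HA=[.421,.235,.137]
E
python3 - <<'E'
from h import *
f=np.load('scene0.npz');print(handle(f['im'],f,HB),handle(f['im'],f,HA))
b,e,q=cap('scene');print(handle(b,q,HB),handle(b,q,HA))
E
```

```text
(np.int64(75), np.float64(321.95), np.float64(159.67), array([ 0.4241, -0.1686,  0.137 ])) (np.int64(98), np.float64(409.58), np.float64(203.08), array([0.4165, 0.2355, 0.137 ]))
(np.int64(88), np.float64(322.97), np.float64(160.35), array([ 0.425, -0.162,  0.137])) (np.int64(98), np.float64(409.58), np.float64(203.08), array([0.4165, 0.2355, 0.137 ]))
```

Call:
send_rows(
  steps=[
    [0.02,0.1,0,0,0,0,0.6],
    [0.04,0.2,0,0,0,0,0.6],
    [0.06,0.3,0,0,0,0,0.6],
    [0.08,0.4,0,0,0,0,0.6],
    [0.08,0.4,0,0,0,0,0.6],
    [0.08,0.4,0,0,0,0,0.6],
    [0.08,0.4,0,0,0,0,0.6],
    [0.08,0.4,0,0,0,0,0.6],
  ],
)

```text
time_s: 5.63
position: [0.4341, -0.1387, 0.2053]
orientation: [[-0.978, 0.21, -0.0], [0.21, 0.978, -0.001], [-0.0, -0.001, -1.0]]
contact_force: [0.8, -4.6, -0.7]
opening: 0.0514
```

```bash
python3 - <<'E'
from h import *
b,e,q=cap('scene');print(handle(b,q,HB),env.sense()['contact_force'].round(1))
E
```

```text
(np.int64(87), np.float64(323.76), np.float64(160.68), array([ 0.4246, -0.1581,  0.137 ])) [ 0.2 -5.2 -0.5]
```

Call:
send_rows(
  steps=[
    [0.02,0.1,0,0,0,0,0.6],
    [0.04,0.2,0,0,0,0,0.6],
    [0.06,0.3,0,0,0,0,0.6],
    [0.08,0.4,0,0,0,0,0.6],
    [0.08,0.4,0,0,0,0,0.6],
    [0.08,0.4,0,0,0,0,0.6],
    [0.08,0.4,0,0,0,0,0.6],
    [0.08,0.4,0,0,0,0,0.6],
  ],
)

```text
time_s: 6.35
position: [0.4346, -0.1368, 0.2053]
orientation: [[-0.977, 0.211, -0.0], [0.211, 0.977, -0.004], [-0.001, -0.004, -1.0]]
contact_force: [-0.8, -19.6, -2.4]
opening: 0.0515
```

```bash
python3 - <<'E'
from h import *
b,e,q=cap('scene');print(handle(b,q,HB),env.sense()['contact_force'].round(1))
E
```

```text
(np.int64(88), np.float64(323.84), np.float64(160.89), array([ 0.4255, -0.1566,  0.137 ])) [ -1.2 -18.5  -3.1]
```

Press_b's arm went about 12 mm by image, then stopped hard at about 19 N. The pad geometry puts it at +0.14 rad, which looks worn. The full swing to the right will confirm.

Call:
send_rows(
  steps=[
    [-0.2,-1,0,0,0,0,0.6],
    [-0.4,-2,0,0,0,0,0.6],
    [-0.5,-2.3,0,0,0,0,0.6],
    [-0.55,-2.6,0,0,0,0,0.6],
    [-0.62,-2.9,0,0,0,0,0.6],
    [-0.68,-3.2,0,0,0,0,0.6],
    [-0.75,-3.5,0,0,0,0,0.6],
    [-0.8,-3.8,0,0,0,0,0.6],
  ],
)

```text
time_s: 7.07
position: [0.4264, -0.1747, 0.2052]
orientation: [[-0.977, 0.211, -0.001], [0.211, 0.977, -0.003], [-0.0, -0.003, -1.0]]
contact_force: [-1.7, 2.8, 0.5]
opening: 0.0516
```

```bash
python3 - <<'E'
from h import *
b,e,q=cap('scene');print(handle(b,q,HB),env.sense()['contact_force'].round(1))
E
```

```text
(np.int64(24), np.float64(321.62), np.float64(163.21), array([ 0.4444, -0.1479,  0.137 ])) [-1.2  1.7 -0.3]
```

Call:
send_rows(
  steps=[
    [-0.04,-0.2,0,0,0,0,0.6],
    [-0.08,-0.4,0,0,0,0,0.6],
    [-0.13,-0.6,0,0,0,0,0.6],
    [-0.17,-0.8,0,0,0,0,0.6],
    [-0.2,-0.95,0,0,0,0,0.6],
    [-0.24,-1.1,0,0,0,0,0.6],
    [-0.26,-1.2,0,0,0,0,0.6],
    [-0.26,-1.2,0,0,0,0,0.6],
  ],
)

```text
time_s: 7.78
position: [0.4238, -0.1876, 0.2052]
orientation: [[-0.977, 0.212, -0.0], [0.212, 0.977, -0.004], [-0.0, -0.004, -1.0]]
contact_force: [0.0, 0.9, -0.6]
opening: 0.0515
```

Call:
send_rows(
  steps=[
    [-0.02,-0.1,0,0,0,0,0.6],
    [-0.04,-0.2,0,0,0,0,0.6],
    [-0.05,-0.25,0,0,0,0,0.6],
    [-0.06,-0.3,0,0,0,0,0.6],
    [-0.08,-0.35,0,0,0,0,0.6],
    [-0.08,-0.35,0,0,0,0,0.6],
    [-0.08,-0.35,0,0,0,0,0.6],
    [-0.08,-0.35,0,0,0,0,0.6],
  ],
)

```text
time_s: 8.45
position: [0.423, -0.1912, 0.2052]
orientation: [[-0.977, 0.212, -0.0], [0.212, 0.977, -0.004], [-0.001, -0.004, -1.0]]
contact_force: [0.7, 1.9, -0.0]
opening: 0.051
```

Call:
send_rows(
  steps=[
    [-0.02,-0.1,0,0,0,0,0.6],
    [-0.04,-0.2,0,0,0,0,0.6],
    [-0.05,-0.25,0,0,0,0,0.6],
    [-0.06,-0.3,0,0,0,0,0.6],
    [-0.08,-0.35,0,0,0,0,0.6],
    [-0.08,-0.35,0,0,0,0,0.6],
    [-0.08,-0.35,0,0,0,0,0.6],
    [-0.08,-0.35,0,0,0,0,0.6],
  ],
)

```text
time_s: 9.12
position: [0.4223, -0.1946, 0.2052]
orientation: [[-0.977, 0.212, -0.0], [0.212, 0.977, -0.004], [-0.001, -0.004, -1.0]]
contact_force: [1.3, 5.0, -1.0]
opening: 0.0515
```

Call:
send_rows(
  steps=[
    [-0.02,-0.1,0,0,0,0,0.6],
    [-0.04,-0.2,0,0,0,0,0.6],
    [-0.05,-0.25,0,0,0,0,0.6],
    [-0.06,-0.3,0,0,0,0,0.6],
    [-0.08,-0.35,0,0,0,0,0.6],
    [-0.08,-0.35,0,0,0,0,0.6],
    [-0.08,-0.35,0,0,0,0,0.6],
    [-0.08,-0.35,0,0,0,0,0.6],
  ],
)

```text
time_s: 9.78
position: [0.4219, -0.1968, 0.2052]
orientation: [[-0.978, 0.211, 0.0], [0.211, 0.978, -0.002], [-0.001, -0.002, -1.0]]
contact_force: [1.9, 13.5, 0.0]
opening: 0.0518
```

Right stop found at 13.5 N, after roughly 30 mm of play in total. Press_b is the worn one. I'll back off, lift, move above the wing and measure.

Call:
send_rows(
  steps=[
    [0.1,0.6,0,0,0,0,0.6],
    [0.25,1.25,0,0,0,0,0.6],
    [0.25,1.25,2,0,0,0,0.6],
    [0.25,1.25,5,0,0,0,0.6],
    [0.25,1.25,8,0,0,0,0.6],
    [0.25,1.25,10,0,0,0,0.6],
    [0,-1,11,0,0,0,0.6],
    [-2,-5,12,0,0,0,0.6],
  ],
)

```text
time_s: 10.45
position: [0.4062, -0.2412, 0.3263]
orientation: [[-0.979, 0.205, 0.004], [0.205, 0.979, -0.004], [-0.004, -0.003, -1.0]]
contact_force: [1.0, -0.8, 0.3]
opening: 0.0513
```

```bash
python3 - <<'E'
from h import *
for n in('scene','top'):
    b,e,q=cap(n);print(n,handle(b,q,HB))
    for o in wings(b,e,q):print(*o)
    if n=='scene':cv2.imwrite('pics/s3.png',cv2.resize(b[100:300,180:440,::-1],None,fx=3,fy=3,interpolation=cv2.INTER_CUBIC))
E
```

```text
scene (np.int64(77), np.float64(319.26), np.float64(157.81), array([ 0.4215, -0.1867,  0.137 ]))
red 19 [0.4307, -0.176, 0.1633] rect [ 429. -179.] [22. 11.] 61.2 axis deg 65.1
red 192 [0.4461, -0.2939, 0.0882] rect [ 444. -297.] [63. 94.] 76.2 axis deg -13.0
red 33 [0.4276, 0.2427, 0.1643] rect [425. 241.] [21. 15.] 40.3 axis deg 18.8
yel 70 [0.5951, -0.1121, 0.1325] rect [ 595. -112.] [15. 61.] 72.6 axis deg -17.0
yel 99 [0.5862, 0.2998, 0.1323] rect [585. 298.] [14. 60.] 61.3 axis deg -31.7
green 284 [0.626, -0.202, 0.0952] rect [ 618. -198.] [ 95. 102.] 77.2 axis deg 27.8
green 507 [0.6111, 0.2153, 0.0953] rect [605. 214.] [ 93. 115.] 83.1 axis deg 25.9
green 11 [0.5279, 0.2511, 0.0965] rect [528. 250.] [12. 10.] 65.7 axis deg 74.2
top (np.int64(65), np.float64(387.6), np.float64(251.58), array([ 0.4245, -0.181 ,  0.137 ]))
red 449 [0.4498, -0.3058, 0.0896] rect [ 444. -308.] [64. 78.] 75.0 axis deg -47.2
red 62 [0.4252, -0.1826, 0.1673] rect [ 424. -183.] [23. 23.] 89.2 axis deg 74.4
red 63 [0.4204, 0.2348, 0.1678] rect [420. 235.] [24. 22.] 42.2 axis deg 33.5
yel 71 [0.5913, -0.1158, 0.1364] rect [ 591. -116.] [10. 63.] 72.4 axis deg -17.7
yel 85 [0.5809, 0.2952, 0.1358] rect [581. 296.] [10. 62.] 59.4 axis deg -31.5
green 1206 [0.5955, -0.2019, 0.0961] rect [ 589. -201.] [101. 149.] 78.0 axis deg -14.7
green 1245 [0.5894, 0.2078, 0.0963] rect [583. 211.] [103. 149.] 81.0 axis deg -7.0
```

View pics/s3.png

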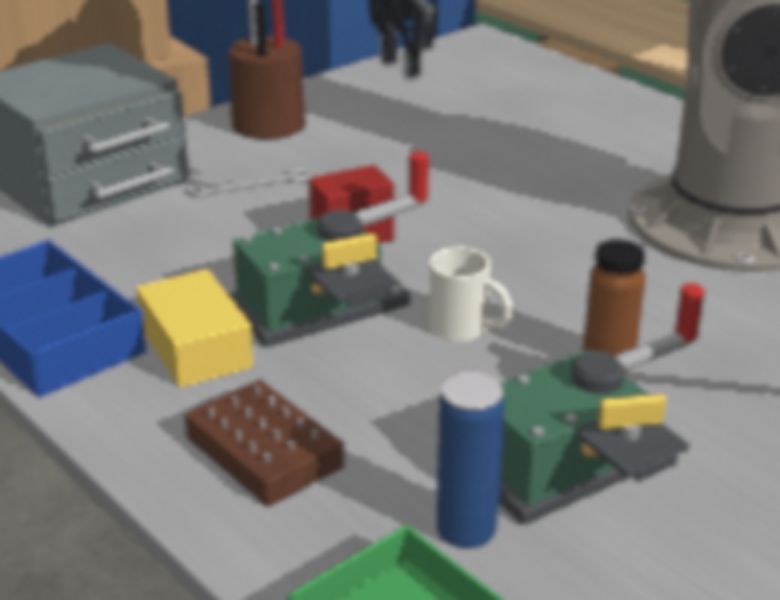

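The handle is over right by about 17 mm (-0.145 rad); in the crop, the handle is at (419,175). Bystanders are unmoved and the wings unchanged. Next, above wing b: (0.592,-0.1155).

Call:
send_rows(
  steps=[
    [2.5,1.7,0,0,0,-0.02,0.6],
    [5.5,3.7,0,0,0,-0.04,0.6],
    [8.5,5.7,-1,0,0,-0.06,0.6],
    [11.5,7.8,-2,0,0,-0.08,0.6],
    [14.5,9.8,-3,0,0,-0.096,0.6],
    [17,11.5,-4,0,0,-0.096,0.6],
    [18.6,12.55,-5,0,0,-0.096,0.6],
    [18.6,12.55,-5,0,0,-0.096,0.6],
  ],
)

```text
time_s: 11.22
position: [0.5899, -0.1186, 0.2734]
orientation: [[-0.952, 0.305, -0.001], [0.305, 0.952, -0.003], [-0.0, -0.004, -1.0]]
contact_force: [-1.2, -0.3, -1.1]
opening: 0.0511
```

Call:
send_rows(
  steps=[
    [0.2,0.3,-1.5,0,0,0,0.6],
    [0.2,0.3,-3,0,0,0,0.6],
    [0.2,0.3,-4.5,0,0,0,0.6],
    [0.2,0.3,-6,0,0,0,0.6],
    [0.2,0.3,-7.2,0,0,0,0.6],
    [0.2,0.3,-8.2,0,0,0,0.6],
    [0.2,0.3,-9,0,0,0,0.6],
    [0.2,0.3,-9,0,0,0,0.6],
  ],
)

```text
time_s: 11.88
position: [0.5913, -0.1157, 0.1819]
orientation: [[-0.952, 0.306, -0.003], [0.306, 0.952, -0.003], [0.001, -0.004, -1.0]]
contact_force: [-0.3, 0.4, -0.2]
opening: 0.0508
```

Call:
send_rows(
  newtons=20,
  steps=[
    [0,0,0,0,0,0,0.3],
    [0,0,0,0,0,0,0.2],
    [0,0,0,0,0,0,0.1],
    [0,0,0,0,0,0,0],
    [0,0,0,0,0,0,0],
    [0,0,0,0,0,0,0],
    [0,0,0,0,0,0,0],
    [0,0,0,0,0,0,0],
  ],
)

```text
time_s: 12.55
position: [0.5918, -0.1151, 0.1827]
orientation: [[-0.952, 0.305, -0.001], [0.305, 0.952, -0.003], [0.0, -0.003, -1.0]]
contact_force: [0.9, 6.0, 5.6]
opening: 0.0097
```

Call:
send_rows(
  steps=[
    [0,0,0,0,0,-0.08,0],
    [0,0,0,0,0,-0.16,0],
    [0,0,0,0,0,-0.25,0],
    [0,0,0,0,0,-0.34,0],
    [0,0,0,0,0,-0.43,0],
    [0,0,0,0,0,-0.52,0],
    [0,0,0,0,0,-0.6,0],
    [0,0,0,0,0,-0.66,0],
  ],
)

```text
time_s: 13.22
position: [0.5918, -0.1151, 0.1828]
orientation: [[-0.562, 0.827, -0.003], [0.827, 0.562, -0.002], [0.0, -0.003, -1.0]]
contact_force: [0.9, 1.7, -1.2]
opening: 0.0097
```

Call:
send_rows(
  steps=[
    [0,0,0,0,0,-0.08,0],
    [0,0,0,0,0,-0.16,0],
    [0,0,0,0,0,-0.25,0],
    [0,0,0,0,0,-0.34,0],
    [0,0,0,0,0,-0.43,0],
    [0,0,0,0,0,-0.5,0],
    [0,0,0,0,0,-0.55,0],
    [0,0,0,0,0,-0.58,0],
  ],
)

```text
time_s: 13.88
position: [0.5918, -0.1151, 0.1828]
orientation: [[-0.014, 1.0, -0.003], [1.0, 0.014, -0.0], [-0.0, -0.003, -1.0]]
contact_force: [1.6, 0.9, -2.2]
opening: 0.0094
```

```bash
python3 - <<'E'
from h import *
s=env.sense();print(s['contact_force'].round(1),s['ft_torque'].round(2),s['joint_positions'].round(2))
E
```

```text
[ 1.6  0.9 -2.2] [ 0.28 -0.27  0.  ] [ 0.23  0.45 -0.19  1.86  0.11  0.84  0.  ]
```

Call:
send_rows(
  steps=[
    [0,0,0,0,0,-0.04,0],
    [0,0,0,0,0,-0.08,0],
    [0,0,0,0,0,-0.11,0],
    [0,0,0,0,0,-0.14,0],
    [0,0,0,0,0,-0.16,0],
    [0,0,0,0,0,-0.18,0],
    [0,0,0,0,0,-0.2,0],
    [0,0,0,0,0,-0.2,0],
  ],
)

```text
time_s: 14.55
position: [0.5919, -0.1151, 0.1828]
orientation: [[0.186, 0.983, -0.003], [0.983, -0.186, 0.0], [-0.0, -0.003, -1.0]]
contact_force: [1.9, 1.3, -0.4]
opening: 0.0096
```

```bash
python3 - <<'E'
from h import *
s=env.sense();print(s['contact_force'].round(1),s['ft_torque'].round(2))
E
```

```text
[ 1.9  1.3 -0.4] [ 0.28 -0.24  0.94]
```

The stop is felt (0.94 N m). Release, lift and check.

Call:
send_rows(
  steps=[
    [0,0,0,0,0,0,0.5],
    [0,0,0,0,0,0,0.5],
    [0,0,0,0,0,0,0.5],
    [0,0,0,0,0,0,0.5],
    [0,0,2,0,0,0,0.5],
    [0,0,4.5,0,0,0,0.5],
    [0,0,8,0,0,0,0.5],
    [0,0,11,0,0,0,0.5],
  ],
)

```text
time_s: 15.22
position: [0.5916, -0.1152, 0.2944]
orientation: [[0.186, 0.983, -0.003], [0.983, -0.186, 0.0], [-0.0, -0.003, -1.0]]
contact_force: [0.4, -0.4, -0.6]
opening: 0.0427
```

Call:
send_rows(
  steps=[
    [-3,-2,1,0,0,0,0.5],
    [-6,-5,1,0,0,0,0.5],
    [-9,-8,1,0,0,0,0.5],
    [-11,-11,1,0,0,0,0.5],
    [-13,-14,1,0,0,0,0.5],
    [-15,-17,1,0,0,0,0.5],
    [-17,-20,1,0,0,0,0.5],
    [-17,-20,1,0,0,0,0.5],
  ],
)

```text
time_s: 15.88
position: [0.4171, -0.321, 0.3047]
orientation: [[0.194, 0.981, -0.004], [0.981, -0.194, -0.002], [-0.002, -0.004, -1.0]]
contact_force: [-1.2, -0.6, -0.6]
opening: 0.0429
```

```bash
python3 - <<'E'
from h import *
for n in('scene','top'):
    b,e,q=cap(n);print(n,handle(b,q,HB),handle(b,q,HA))
    for o in wings(b,e,q):
        if o[0]!='green':print(*o)
    if n=='top':cv2.imwrite('pics/s4.png',cv2.resize(b[110:300,180:460,::-1],None,fx=2.8,fy=2.8,interpolation=cv2.INTER_CUBIC))
print(env.sense()['contact_force'])
E
```

```text
scene (np.int64(76), np.float64(319.26), np.float64(157.7), array([ 0.4208, -0.1873,  0.137 ])) (np.int64(99), np.float64(409.55), np.float64(203.15), array([0.417 , 0.2357, 0.137 ]))
red 20 [0.431, -0.1754, 0.1621] rect [ 429. -177.] [22. 11.] 46.6 axis deg 40.1
red 197 [0.4466, -0.2937, 0.088] rect [ 444. -296.] [62. 96.] 74.7 axis deg -12.5
red 32 [0.427, 0.2424, 0.1643] rect [426. 242.] [20. 15.] 23.1 axis deg 12.1
yel 56 [0.5971, -0.1094, 0.1325] rect [ 595. -112.] [64. 11.] 82.9 axis deg 82.5
yel 100 [0.5863, 0.3, 0.1324] rect [586. 300.] [12. 61.] 58.5 axis deg -30.6
top (np.int64(65), np.float64(387.6), np.float64(251.58), array([ 0.4245, -0.181 ,  0.137 ])) (np.int64(87), np.float64(244.92), np.float64(256.93), array([0.4201, 0.2378, 0.137 ]))
red 683 [0.4337, -0.3047, 0.0897] rect [ 434. -306.] [65. 98.] 74.8 axis deg -15.6
red 60 [0.4253, -0.1827, 0.1673] rect [ 425. -183.] [22. 20.] 88.5 axis deg -82.3
red 61 [0.4205, 0.2351, 0.168] rect [421. 235.] [22. 23.] 88.1 axis deg 27.0
yel 83 [0.5812, 0.2951, 0.1357] rect [581. 295.] [10. 61.] 61.1 axis deg -31.3
yel 71 [0.5913, -0.1147, 0.1357] rect [ 592. -116.] [61. 10.] 82.8 axis deg 82.2
[ 1.74358287 -0.07115425  0.17035441]
```

View pics/s4.png

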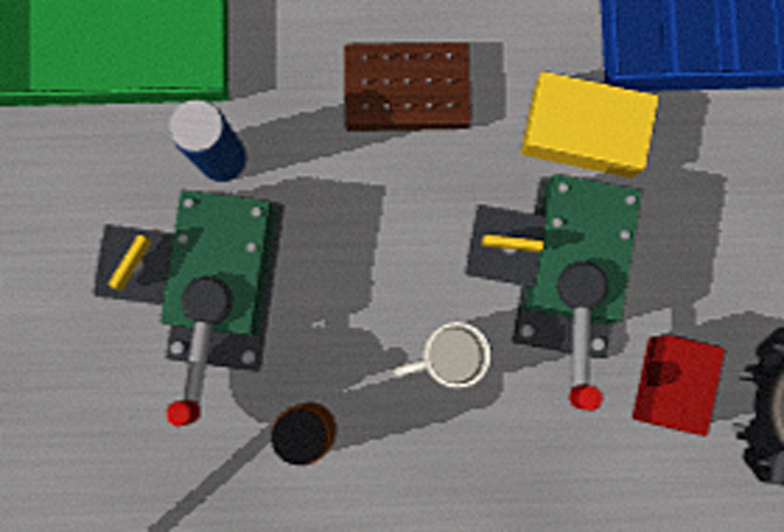

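Wing b (crop (512,242)) now lies at 82°, about 1.49 rad. Handle b (585,398) is over to the right. Wing a (128,262) and the bystanders are unmoved, and the arm is clear.

```bash
python3 -c "
from h import *
finish_job()"
```

```text
the job is handed in; nothing more can be done
```

The worn press is press_b, and I locked it out with its arm over to the right. I handed the job in at about 16 s.

- **Feeling for play:** I pushed press_b's handle with half-open fingers, without gripping. It went about 12 mm left to a hard stop (about 20 N), then about 29 mm back to the right stop (13.5 N). The sound press could give at most about 12 mm in total, so I never pushed press_a's handle.
- **Locking:** I turned press_b's yellow wing knob clockwise until it met the stop (0.94 N m), then let go and moved the arm clear.
- **Last checks, from both cameras:**
  - Press_b's arm is at about -0.14 rad and its wing at about 1.49 rad.
  - Press_a's wing is unchanged at about 0.38 rad (open).
  - The bystanders in view look where they were. The last picture was a crop that left out the hammer and the wrench.
- **Disagreement:** for the left stop, the picture gave about 0.10 rad from the start position, while the finger geometry gave about 0.14 rad. Both are above the 0.09 needed.

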